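Extend the telescopic hood brush to its second stop

TASK

The cooker hood wants brushing out, and the telescopic brush is too short as it lies stowed in its rest. While it still lies in the rest, squeeze in the orange button on its collar, pull the handle out with the button held in, past the first stop to the second and last one, and let go of the button so that the catch locks there. Then take the plain part of the handle, lift the brush straight up out of the rest by about ten centimetres and finish while still holding it there, level, locked at full length and with the button out; do not shift the glass, cup, egg timer, tin or cork.

Things in the scene. Friction and masses are not known exactly. Their poses are not given: they have to be found in the camera images.
- rest: fixed white drip tray 352 x 102 mm, 15 mm high, with two bent steel wire saddles, 80 mm wide, tops 91 mm above the worktop: at y = -145 mm (18 mm slot, carries the brush's stem) and y = +145 mm (32 mm slot, carries the handle). Origin: centre of the underside; y along the brush towards the handle's free end; z up. It is fast to the worktop.
- brush: handle of the loose telescopic brush, 0.2 kg in all. Origin: on the tube's axis in the middle of the teal collar, 70 mm above the worktop when in the rest; y towards the handle's free end, x across, z up. Collar 34 mm wide, 32 mm high, y = -38 to +30 mm, orange button on its -x side; behind it the plain flat-sided handle, 28 mm wide, 24 mm high, to y = +245 mm (teal ribbed end from +155).
- stem (a joint): how far the telescope is drawn out, m: 0 stowed, 0.055 first stop, 0.110 second and last stop (solid end at 0.112). Locked at each stop (2 mm of play) when the button is out. Between stops it slides with 1.5 N friction and clicks into the next stop by itself if the button is not held in.
- button (a joint): angle of the rocker catch, rad: 0 out, its nose in a slot of the stem (locked); from 0.18 the nose is clear; 0.28 squeezed flush with the collar; about 0.18 when let go between two stops, the nose riding on the stem. It springs back when let go; pressing it flush takes about 6 N.
- button_top (a point): outer face of the orange rocker button on the collar's -x side (18 mm high, 25 mm long, its +y end stands 8 mm proud of the collar). Pads closing across the collar at the brush's y = 0 to 4 mm press it flush against the collar's other side.
- handle_grip (a point): point on the tube's axis on the plain handle, 70 mm from the collar's middle towards the free end; with the telescope drawn out in the rest it is 40 mm before the rear saddle. Drawn out, the brush balances about 15 mm behind the collar's middle (+y), so grip the handle here firmly.
- brush_head (a point): middle of the bristle head, on the axis.
- tumbler: drinking glass, 80 mm across, 91 mm high; bystander. Origin: centre of its underside.
- espresso: small striped espresso cup standing upside down, 60 mm across, 49 mm high; bystander. Origin: on the worktop under its middle.
- egg_timer: red and white egg timer, 61 mm across, 63 mm high; bystander. Origin: centre of its underside.
- tin_18: low food tin, 86 mm across, 40 mm high; bystander. Origin: centre of its underside.
- cork: bottle cork standing on end, 23 mm across, 44 mm high; bystander. Origin: centre of its underside.
- ferrule (a point): teal ferrule, 32 mm across, where the 14 mm steel stem meets the bristle head; this point is its face towards the handle, on the axis. It stands 4 mm outside the front saddle: when the handle is pulled along the brush's +y, the ferrule catches on that saddle and the stem draws out. Pulling with the button in takes 2 to 4 N up to the last stop, which is solid. Lifted straight up, it comes free.

How it is judged:
On the way, in this order (a step that is already met when the one before it is completed fails the run):
1. the button is squeezed in by the fingers with the brush stowed in the rest (value of joint button above 0.2 rad and contact force between the fingers and brush above 2 N and value of joint stem below 0.02 m and height (world z) of brush below 0.085 m), for 0.1 s.
2. the telescope is drawn out to the second stop and the catch has locked, the brush still in the rest (value of joint stem above 0.105 m and value of joint button below 0.1 rad and height (world z) of brush below 0.085 m and horizontal distance between brush_head and rest below 0.25 m), for 0.2 s.
At the end, for the whole second after the job is handed in: the brush hangs still in the gripper alone, its telescope drawn out more than 105 mm with the catch locked (button out, below 0.1 rad), its collar more than 130 mm and its head more than 115 mm above the worktop (at least 6 cm lifted), level within 20 degrees, touching nothing of the rest (value of joint stem above 0.105 m and value of joint button below 0.1 rad and contact force between the fingers and brush above 3 N and contact force between brush and rest below 0.1 N and height (world z) of brush above 0.13 m and height (world z) of brush_head above 0.115 m and angle between brush's own y axis and vertical between 1.22 and 1.92 rad and angle between brush's own z axis and vertical below 0.35 rad and linear speed of brush below 0.03 m/s); the arm keeps its last pose, push and grip.
It fails at once if a bystander is shifted by more than 3 cm (distance of any of tumbler, espresso, egg_timer, tin_18, cork from where it was at the start of the episode above 0.03 m).
It fails at once if the brush is dropped beside the rest (height (world z) of brush below 0.05 m).
It also fails if it takes over 40 s, if anything falls off the work surface, if the arm or the gripper's body presses on something with over 40 N, if the wrist force passes 120 N, or if a joint passes its speed limit or range.

ROBOT

A 7-joint arm with a two-finger parallel gripper is mounted at the origin on a cart in front of the work surface, level with it; the furniture and walls round the work are solid. World frame = base frame: x ahead of the robot, y to its left, z up, the work surface at z = 0. Lengths are in m, angles in rad, forces in N, time in s.
With the tool pointing down it reaches from about 0.425 to 0.925 m from the base axis. Payload 6.8 kg.
Tool frame: the origin (TCP) lies between the finger pads; the fingertips stand 11 mm ahead of it and the grasp point (between the pads) lies 8 mm behind it; z points along the fingers, y is the line along which they close (so a half turn about z gives the same grasp; the last joint's range is limited). The gripper opens to 85 mm and grips with 20 to 120 N. Pads are 22 mm wide; open, the fingers measure 114 mm over their backs; the gripper's body (76 mm by 85 mm) begins 54 mm behind the grasp point. The pads swing forward as they close: fully open they stand 13 mm farther back than shut.
Start: joints at [-1.28, 0.477, 0.022, 1.555, -0.011, 1.109, -0.083], TCP at [0.262, 0.622, 0.242] pointing down, gripper open.
Joint ranges: [-2.96, 2.96], [-0.34, 2.1], [-1.41, 1.46], [0.24, 2.44], [-1.37, 4.51], [0.17, 1.92], [-2.96, 2.96]. Speed limits (rad/s): [2.39, 2.39, 3.14, 3.14, 3.14, 3.14, 3.14].

INTERFACE

Orientations are given as a unit quaternion [w, x, y, z].
In Python, from cell import env, optics gives the robot as it stands (env), with the cameras (optics). Calls block until the motion is done:
- env.reach(position, orientation): joint-space move of the TCP to a pose.
- env.movel(position, velocity=0.15, rot=None, stop_force=None): straight line of the TCP; rot=None keeps the orientation; velocity is the mean speed in m/s. With stop_force (N) it stops when the force on the tool has changed by that much, and returns True; else False.
- env.goto_joints(angles): joint-space move.
- env.grip(opening, f_grip=None): finger opening in m; f_grip is the grip in N (None keeps the last); returns when the fingers have stopped.
- env.dwell(seconds).
- env.inverse_kinematics(position, orientation): joint angles nearest the present ones, or None.
- optics.camera(name): name is "side" or "top"; returns the picture (480x640x3 uint8, blue, green, red); there is no depth.
- optics.calibration(name): a dict with "fx", "fy", "cx", "cy" (pixels), "rvec" (rotation vector, rad) and "tvec" (3), from world to camera coordinates, as OpenCV has them. Camera axes: x right, y down, z forward; pixel columns grow to the right and rows downward; lengths in m; the calibration is good to about 2 mm. A picture is of the moment at which its call begins. calibration takes no time and is no camera call.
A pose or a line that the arm cannot do raises env.PlanningError and nothing moves.
- env.job_done(): hands the job in; it is judged then, once.
Readings, each from a call of its own:
- env.get_time(): time.
- env.get_qpos(): joint angles.
- env.get_joint_velocities(): joint speeds.
- env.get_joint_torque(): joint torques, N m.
- env.get_tcp_pos(): TCP position.
- env.get_orientation(): TCP orientation.
- env.get_force(): force on the tool from outside, world axes, zero at the start.
- env.get_torque(): the same for the moment, N m.
- env.get_opening(): finger opening in m.
- env.get_gripper_force(): force on a finger pad.
Only numpy, scipy, OpenCV 4.12 (cv2) and the standard library are available. Lean on these libraries where they do the work, as an engineer would, in place of code of your own. Each camera call takes 0.05 s, during which the arm holds its last target. There are 200 camera calls.

## Working session

There is one attempt and no reset: what is moved stays moved. The work goes in short steps, each a Python script; the robot and the scene stay as the last script left them, time stands still between calls to the robot, and variables do not carry over. Pictures are saved under pics/ and viewed, at most 10 in all, crops included, and the job is handed in when it is done.

```bash
mkdir -p pics; ls; python3 - <<'E'
from cell import env, optics
import cv2
for n in("side","top"):
    cv2.imwrite(f"pics/{n}0.png",optics.camera(n)); print(n,optics.calibration(n))
print(env.get_time(),env.get_orientation(),env.get_tcp_pos())
E
```

```text
cell.py
pics
side {'fx': 436.74505093629284, 'fy': 436.74505093629284, 'cx': 316.0584885134632, 'cy': 234.23801745288495, 'rvec': array([ 2.12636969, -0.31313977,  0.16356779]), 'tvec': array([-0.59234534,  0.18166784,  0.76993089])}
top {'fx': 517.6485080015926, 'fy': 517.6485080015926, 'cx': 323.82677679867743, 'cy': 231.4114387092522, 'rvec': array([ 2.15472843, -2.16828061,  0.16150227]), 'tvec': array([0.00131392, 0.62445095, 1.0063274 ])}
0.1 [-1.13813789e-04  1.98083047e-01  9.80184893e-01 -8.17833437e-04] [0.26193782 0.62154159 0.24142838]
```

View pics/side0.png

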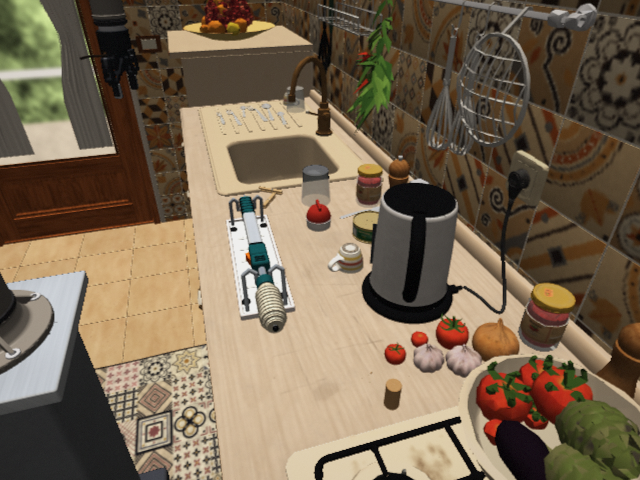

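View pics/top0.png

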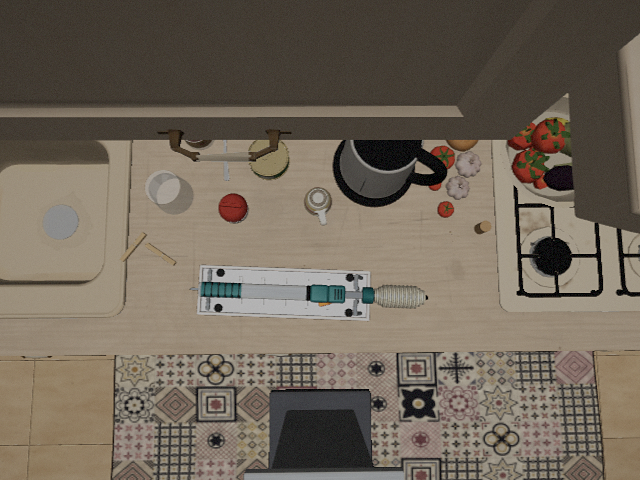

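The side view shows the brush in the rest with its head towards the camera: bristles (270,305), orange button (250,257). In the top view the tray corners are near (202,266), (370,272), (368,320) and (197,314), with the collar at (327,294). The handle points left (+y) and the button faces the robot.

```bash
cat > h.py <<'E'
import numpy as np, cv2
from cell import env, optics
def cal(n):
    c=optics.calibration(n); K=np.array([[c["fx"],0,c["cx"]],[0,c["fy"],c["cy"]],[0,0,1]])
    return K,cv2.Rodrigues(c["rvec"])[0],c["tvec"],c["rvec"]
def proj(n,p):
    K,R,t,r=cal(n); return cv2.projectPoints(np.float64(p).reshape(-1,3),r,t,K,None)[0].reshape(-1,2)
def onz(n,uv,z):
    K,R,t,_=cal(n); d=R.T@np.linalg.inv(K)@[*uv,1]; o=-R.T@t
    return o+d*(z-o[2])/d[2]
def tri(a,b):
    P=[np.c_[(c:=cal(n))[0]@c[1],c[0]@c[2]] for n in("side","top")]
    X=cv2.triangulatePoints(*P,np.float64(a).reshape(2,1),np.float64(b).reshape(2,1)).ravel()
    return X[:3]/X[3]
E
python3 - <<'E'
from h import *
for uv in [(202,266),(370,272),(368,320),(197,314)]: print(onz("top",uv,.015).round(4))
for uv in [(202,290),(327,294),(368,295),(425,297)]: print(onz("top",uv,.07).round(4))
t=cv2.imread("pics/top0.png"); s=cv2.imread("pics/side0.png")
cv2.imwrite("pics/tc.png",cv2.resize(t[255:330,185:385],None,fx=4,fy=4,interpolation=2))
cv2.imwrite("pics/sc.png",cv2.resize(s[185:335,215:305],None,fx=4,fy=4,interpolation=2))
E
```

```text
[0.5577 0.247  0.015 ]
[ 0.5432 -0.0974  0.015 ]
[ 0.4459 -0.0915  0.015 ]
[0.4607 0.2548 0.015 ]
[0.5077 0.234  0.07  ]
[ 0.4983 -0.0073  0.07  ]
[ 0.4958 -0.0868  0.07  ]
[ 0.4912 -0.1976  0.07  ]
```

View pics/tc.png

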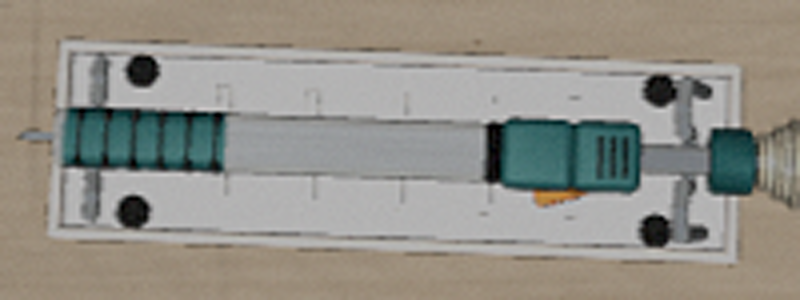

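View pics/sc.png

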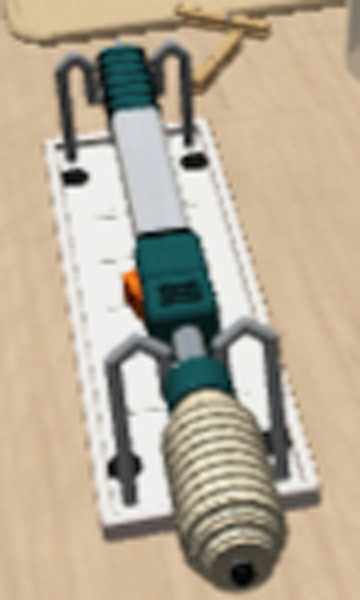

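The crops show the tray corners at top-crop (62,41), (741,66), (736,262), (50,236). The collar spans (500..640, 120..190), and the orange button is at (555,197) on the robot's side. In the side crop the collar's top corners are about (138,240), (203,230), (217,308), (150,320).

```bash
python3 - <<'E'
from h import *
T=lambda u,v:((u+.5)/4-.5+185,(v+.5)/4-.5+255)
S=lambda u,v:((u+.5)/4-.5+215,(v+.5)/4-.5+185)
c=np.array([onz("top",T(*q),.015) for q in[(62,41),(741,66),(736,262),(50,236)]])
o=c.mean(0);y=c[0]+c[3]-c[1]-c[2];y/=np.linalg.norm(y)
print("rest",o,y,np.degrees(np.arctan2(y[1],y[0])),np.linalg.norm(c-np.roll(c,1,0),axis=1))
cs=np.array([onz("side",S(*q),.015) for q in[(205,120),(320,490),(104,525),(47,143)]])
print("rest side",cs.mean(0),np.linalg.norm(cs-np.roll(cs,1,0),axis=1))
print("brush exp",o-.075*y)
for t,s in [((500,120),(203,230)),((500,187),(138,240)),((640,124),(217,308)),((640,190),(150,320)),((710,130),(232,372)),((62,108),(143,46))]:
    p=tri(S(*s),T(*t)); print(p.round(4),"in rest y",((p-o)@y).round(4), "x",(np.cross(y,[0,0,1])@(p-o)).round(4))
for q in [(500,153),(640,157),(709,160),(485,153),(62,138)]:
    p=onz("top",T(*q),.086 if q[0]in(500,640) else .082); print(((p-o)@y).round(4),(np.cross(y,[0,0,1])@(p-o)).round(4))
E
```

```text
rest [0.50304298 0.0788715  0.015     ] [0.04425527 0.99902026 0.        ] 87.46353144634855 [0.09870073 0.34837674 0.09947077 0.34766322]
rest side [0.50428115 0.07495636 0.015     ] [0.09823092 0.35066924 0.0994417  0.34573128]
brush exp [0.49972383 0.00394498 0.015     ]
[0.5182 0.0259 0.0831] in rest y -0.0523 x 0.0175
[0.4862 0.0261 0.0834] in rest y -0.0535 x -0.0145
[ 0.5142 -0.0409  0.0834] in rest y -0.1192 x 0.0164
[ 0.4828 -0.0406  0.083 ] in rest y -0.1202 x -0.0149
[ 0.5122 -0.0756  0.0722] in rest y -0.1539 x 0.016
[0.5243 0.2359 0.0792] in rest y 0.1578 x 0.0143
-0.0528 -0.0002
-0.1195 0.0004
-0.1528 0.0003
-0.0456 -0.0004
0.1562 -0.0008
```

```bash
cat >> h.py <<'E'
Y=np.array([.0443,.9990,0]); B0=np.array([.4996,-.003,.07])   # brush axis and stowed origin
th=np.radians(87.46)/2
Q=[np.array([0,np.cos(a),np.sin(a),0]) for a in(th,th+np.pi/2)]
E
python3 - <<'E'
from h import *
for i,q in enumerate(Q):
    for p in (B0+[0,0,.18],B0+[0,0,-.01],B0+.116*Y+[0,0,-.01],B0+.19*Y+[0,0,.1]):
        j=env.inverse_kinematics(p,q); print(i,None if j is None else np.round(j,2))
q=Q[min((0,1),key=lambda i:np.abs(np.array(env.inverse_kinematics(B0+[0,0,.18],Q[i]))-env.get_qpos()).max())]
g=B0+.002*Y
env.reach(g+[0,0,.15],q)
env.grip(.075,30)
print(env.get_time(),env.get_force())
env.movel(g+[0,0,.03],.15)
print(env.movel(g+[0,0,-.009],.06,stop_force=8),env.get_tcp_pos(),env.get_opening(),env.get_force())
cv2.imwrite("pics/s1.png",cv2.resize(optics.camera("side")[170:340,180:340],None,fx=3,fy=3))
cv2.imwrite("pics/t1.png",optics.camera("top"))
E
```

```text
0 [-0.68  0.2   0.65  1.99 -0.14  1.   -0.01]
0 [-0.46  0.49  0.43  2.13 -0.37  0.58  0.19]
0 [-0.66  0.51  0.4   2.09 -0.34  0.6  -0.06]
0 [-0.83  0.37  0.45  1.97 -0.21  0.85 -0.31]
1 [ 0.84  0.4  -1.17  1.9   0.41  1.11  2.6 ]
1 [-0.05  0.46 -0.08  2.11  0.07  0.58  2.92]
1 [-0.18  0.49 -0.19  2.06  0.16  0.61  2.61]
1 [-0.33  0.35 -0.17  1.94  0.08  0.86  2.56]
2.7417 [-0.23549916 -0.39960609  0.13185121]
False [ 0.49978695 -0.00114271  0.06100182] 0.07506102305856063 [ 0.01889405  1.06505779 -0.78948099]
```

View pics/s1.png

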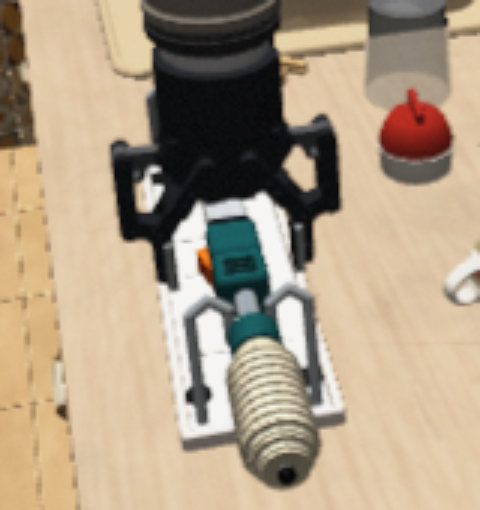

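The open fingers straddle the collar at the orange button (204,262 in the crop), touching nothing. Next I squeeze and pull.

```bash
python3 - <<'E'
from h import *
env.grip(.02,30); env.dwell(.3)
print(env.get_opening(),env.get_gripper_force(),env.get_force(),env.get_time())
p=env.get_tcp_pos()
for d in (.03,.06,.09,.108,.120):
    s=env.movel(p+d*Y,.06,stop_force=14 if d>.1 else 18)
    print(d,s,((env.get_tcp_pos()-p)@Y).round(4),env.get_force().round(1),env.get_opening())
    if s: break
env.dwell(.2)
print(env.get_force().round(1),env.get_time())
cv2.imwrite("pics/s2.png",cv2.resize(optics.camera("side")[170:340,180:340],None,fx=3,fy=3))
E
```

```text
0.03355376632475402 36.45528182387352 [2.55760156 1.54779345 6.11327695] 5.3333
0.03 False 0.0299 [-1.3  0.6  6.9] 0.0338828892648407
0.06 False 0.0596 [-1.3  0.1  9.2] 0.033747890047488745
0.09 False 0.0892 [-2.1 -0.4  9.8] 0.03392818018907077
0.108 False 0.1073 [-0.7 -0.6  8.9] 0.034033940332294385
0.12 True 0.1169 [ 0.5 -2.6  5.7] 0.03386531819243604
[-0.4 -1.4  6.2] 8.2167
```

View pics/s2.png

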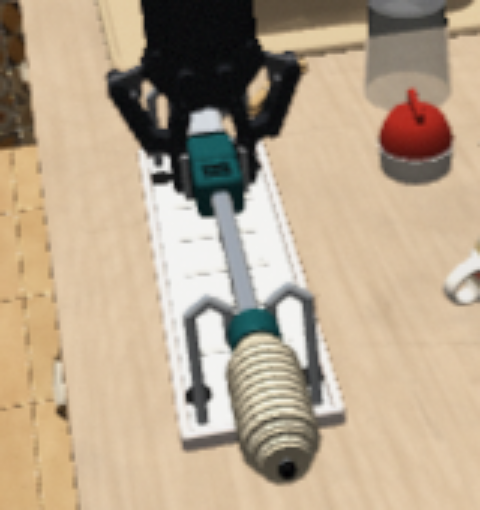

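The telescope looks fully drawn out: the collar moved 117 mm to a hard stop, and the ferrule (253,323) is still against the front saddle. Next I release and measure.

```bash
python3 - <<'E'
from h import *
env.grip(.075); env.dwell(.2)
p=env.get_tcp_pos(); env.movel(p+[0,0,.09],.2)
env.movel(B0+.19*Y+[0,0,.09],.2)
t=optics.camera("top"); s=optics.camera("side"); print(env.get_time())
a=cv2.resize(t[255:330,185:385],None,fx=4,fy=4,interpolation=2)
b=cv2.resize(s[185:335,215:305],None,fx=4,fy=4,interpolation=2)
b=np.vstack([b[:600]]); c=np.zeros((600,800,3),np.uint8); c[:300]=a; 
cv2.imwrite("pics/t3.png",a); cv2.imwrite("pics/s3.png",b)
E
```

```text
10.1417
```

View pics/s3.png

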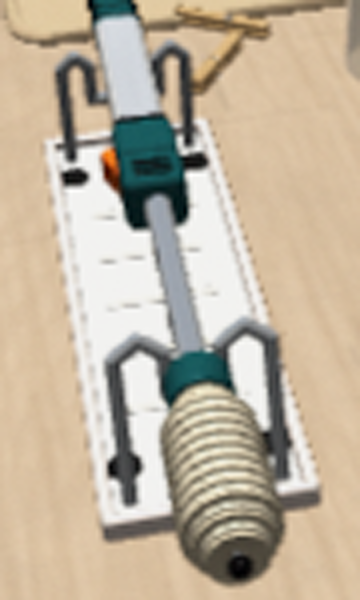

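View pics/t3.png

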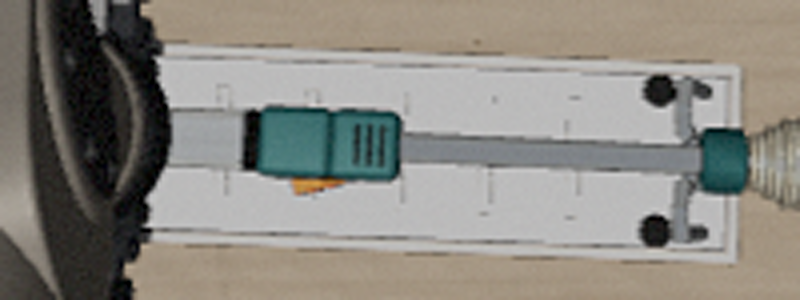

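The collar moved about 117 mm and the ferrule about 3.5 mm, so the stem is near 0.112. The button protrudes again (318,186), so the catch is locked. Next I grip the plain handle and lift.

```bash
python3 - <<'E'
from h import *
g=B0+.186*Y
env.movel(g+[0,0,.05],.15)
print(env.movel(g+[0,0,-.008],.08,stop_force=8))
env.grip(.01,100); env.dwell(.3)
print(env.get_opening(),env.get_gripper_force(),env.get_force().round(1))
p=env.get_tcp_pos()
print(env.movel(p+[0,0,.03],.04,stop_force=25),env.get_force().round(1))
print(env.movel(p+[0,0,.10],.06,stop_force=25),env.get_force().round(1),env.get_tcp_pos())
env.dwell(.5)
print(env.get_time(),env.get_opening(),env.get_force().round(1),env.get_torque().round(2))
cv2.imwrite("pics/s4.png",cv2.resize(optics.camera("side")[130:340,180:340],None,fx=2.8,fy=2.8))
cv2.imwrite("pics/t4.png",cv2.resize(optics.camera("top")[245:345,185:455],None,fx=2.9,fy=2.9,interpolation=2))
E
```

```text
False
0.0263072025744762 98.07652473449707 [-0.2 -0.8  6.4]
False [ 0.  -1.1 -0.9]
False [-0.4  0.4 -2.4] [0.50805836 0.18294442 0.16219513]
14.9583 0.02653298392477542 [-0.1 -0.4 -1.2] [0.15 0.05 0.01]
```

View pics/s4.png

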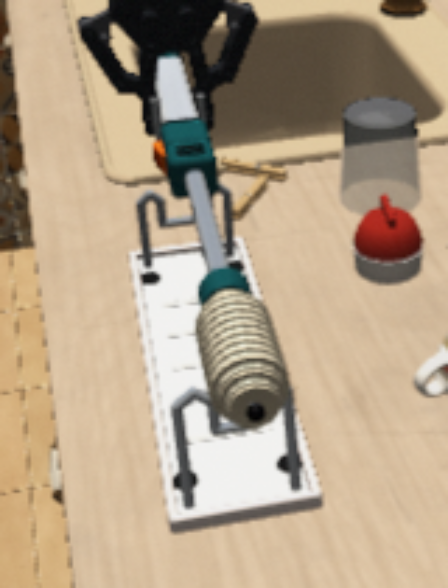

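View pics/t4.png

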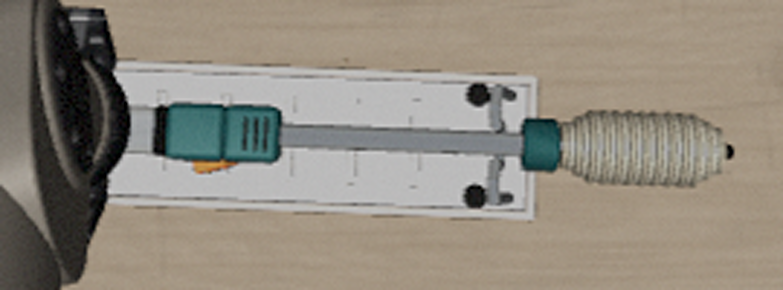

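The brush is held clear of both saddles at full length with the button out, at (212,168). The head's tip is at top crop (731,152) and side crop (256,411), so I check its height from those.

```bash
python3 - <<'E'
from h import *
print(tri((271.4,276.7),(437.0,297.3)), tri((180+222/2.8,130+272/2.8),(185+523/2.9,245+121/2.9)))
E
```

```text
[ 0.49107854 -0.19721213  0.17156951] [ 0.50473657 -0.07071444  0.1796289 ]
```

The head's tip is at 0.172 m, so the brush is level and lifted 0.10 m. Handing in.

```bash
python3 -c "
from cell import env, optics
print(env.job_done(),env.get_time())"
```

```text
the job is handed in; nothing more can be done
the job is handed in; nothing more can be done
```

The brush was drawn out to the last stop with the catch locked, lifted level about 10 cm clear of the rest, and handed in while still held by the plain handle; the interface returned no verdict.

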